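Lay a wine sample on the sloped inspection cradle at half light

ROBOT

A 6-joint arm with a two-finger parallel gripper is mounted at the origin on the work surface. World frame = base frame: x ahead of the robot, y to its left, z up, the work surface at z = 0. Lengths are in m, angles in rad, forces in N, time in s.
With the tool pointing down it reaches from about 0.375 to 0.975 m from the base axis. Payload 3.8 kg.
Tool frame: the origin (TCP) lies midway between the tips of the shut fingers; the grasp point (between the pads) lies robot.tcp_to_grasp behind it (robot.tcp_to_grasp is the distance from the TCP to the grasp point, in m); z points along the fingers, y is the line along which they close (so a half turn about z gives the same grasp; the last joint's range is limited). The gripper opens to 85 mm and grips with 20 to 120 N. Pads are 22 mm wide; open, the fingers measure 114 mm over their backs; the gripper's body (76 mm by 85 mm) begins 54 mm behind the grasp point. The pads swing forward as they close: fully open they stand 13 mm farther back than shut.
Start: joints at [1.069, 0.264, 1.604, -0, 1.274, -0.037], TCP at [0.303, 0.603, 0.231] pointing down, gripper open.
Joint ranges: [-2.63, 2.63], [-0.94, 2.18], [0.31, 2.57], [-1.31, 4.45], [0, 2.66], [-2.55, 2.55]. Speed limits (rad/s): [2.57, 2.57, 3.14, 3.14, 3.14, 3.14].

INTERFACE

Orientations are given as a unit quaternion [w, x, y, z].
In Python, from bench import robot gives the robot as it stands.
- The arm moves only by the tool send_rows, never from a script. Its arguments are lists of equal length, an entry for each row: "translation": the shift along the world's x, y, z in cm, a list of three; "dr": the turn, a rotation vector about the world's x, y, z in degrees, a list of three. In form: {"translation": [[tx, ty, tz], ...], "dr": [[wx, wy, wz], ...]}. A call has 1 to 12 rows; each row shifts and turns the commanded pose from where the row before left it; what a row does not reach is not made up. A row lasts 1/10 s, in which the tool goes at most 50 mm and 8.59 degrees, less where a joint would pass 70% of its speed; a pose out of reach is approached as far as the arm can. A call is refused whole if a number of a shift passes 5 or a number of a turn 8.59, either way. A call with a gripper value outside its range is refused whole. "hand" is the finger opening in cm, from 0 to 8.54, set as the call begins (left out, the last holds). The fingers move at their own pace and stop on an object; the grip force is fixed at half the most. Time passes only in rows, so rows that do not move let the fingers close. It gives the time, the measured TCP pose, the force, the opening and the grip force at its end, in the units of the state.
- robot.state(): the state, without advancing time (a new reading comes with each control period).
- robot.read_camera(name): name is "side" or "top" or "wrist"; returns a dict with "color" (400x640x3 uint8, blue, green, red), "K" (3x3 intrinsics, pixels), "extrinsics" (4x4, takes a point from camera to world coordinates); the wrist camera has in their place "hand_eye" (4x4, takes a point from camera to tool coordinates, whose origin is the TCP and whose axes are the flange's). Camera axes: x right, y up, looking along -z (the intrinsics and any distortion apply to the point x, -y, -z); pixel columns grow to the right and rows downward; lengths in m; the calibration is good to about 2 mm. The wrist camera is an equidistant fisheye: a pixel r from the principal point sees the ray r / f radians off the axis. A picture is of the moment at which its call begins: read the wrist's pose just before it. There is no depth.
- robot.sign_off(): hands the job in; it is judged then, once.
The state is a dict: "time": time; "qpos": joint angles; "joint_vel": joint speeds; "effort": joint torques, N m; "position": TCP position; "orientation": TCP orientation; "ft_force": force on the tool from outside, world axes, zero at the start; "wrist_torque": the same for the moment, N m; "finger_gap": finger opening in m; "finger_force": force on a finger pad.
Only numpy, scipy, OpenCV 4.12 (cv2) and the standard library are available. Lean on these libraries where they do the work, as an engineer would, in place of code of your own. Each camera call takes 0.05 s, during which the arm holds its last target. There are 200 camera calls.

TASK

Get the square-shouldered sample bottle ready for a sediment check: lay it gently on the inspection stand's sloped cradle, resting on both forks with its base against the foot plate and its neck up, and set the dimmer lever to its half-light mark, straight up. Leave the sloping-shouldered bottle, the white jar and the tall measuring cylinder standing where they are.

Things in the scene. Friction and masses are not known exactly. Their poses are not given: they have to be found in the camera images.
- bottle: the bottle to place, upright on the bench: green glass, SQUARE shoulders, black cap, 0.25 to 0.45 kg. Body 50 mm diameter up to 108 mm, shoulder to 124 mm, neck 26 mm diameter to 168 mm, cap 29 mm diameter to 186 mm (the top). Origin: centre of its underside, z along its axis towards the cap
- twin: a bystander: green glass bottle of the same height (186 mm), body diameter (50 mm) and cap, but with long SLOPING shoulders (from 68 to 145 mm up). Origin: centre of its underside
- jar: a bystander: squat white plastic jar, 62 mm diameter, 95 mm high. Origin: centre of its underside
- cylinder: a bystander: tall clear measuring cylinder with blue graduation rings, 38 mm tube (45 mm at the rim), 76 mm foot, 310 mm high. Origin: centre of its underside
- stand: the inspection stand, fixed to the bench: grey lamp base 220 x 150 x 22 mm with a lit window, long side along x, carrying the sloped cradle (its origin 45 mm along x) and, on its +y side, a 110 x 80 x 40 mm block with the dimmer lever. Origin: centre of the base's underside; x points to the cradle's low end; z up
- cradle: the aluminium cradle on the stand. Origin: where the centre of the bottle's underside belongs, 65 mm above the bench; z runs up the slope along the seated bottle's axis, leaning 0.524 rad (30 degrees) from vertical towards the stand's -x; y level, the stand's y; x out of the open side, away from the forks. Foot plate (40 mm wide) below z = 0; 8 mm thick V forks at z = 25 and 92 mm, 70 mm across
- dimmer (a joint): dimmer lever angle in rad: 0 = off, leaning 0.7 rad (40 degrees) from vertical towards the stand's -x; 0.7 = half light, straight up, at the long middle one of three black marks on the white dial; 1.4 = full, leaning as far the other way. Stiff: takes about 2 N at the knob and stays where it is left
- dimmer_knob (a point): centre of the lever's black knob: a cylinder 20 mm in diameter, 24 mm long, lying along the stand's y; 75 mm from the pivot on a 9 mm round shaft
- dimmer_pivot (a point): point on the lever's hinge axis (which runs along the stand's y) in the middle of the lever, 44 mm above the bench; cheeks of 18 mm radius and a white dial of 40 mm radius sit at the sides of the hinge

How it is judged:
At the end, for the whole second after the job is handed in: the bottle lies still on the cradle, its base centre within 12 mm of the cradle's origin, its axis within 0.1 rad of the slope; the lever is within 0.12 rad of straight up (0.58 to 0.82); the other bottle, jar and cylinder stand upright (0.1 rad) within 30 mm of where they began (distance between bottle and cradle below 0.012 m and angle between the z axis of bottle and the z axis of cradle, either way round below 0.1 rad and linear speed of bottle below 0.02 m/s and value of joint dimmer between 0.58 and 0.82 rad and distance of each of twin, jar, cylinder from where it was at the start of the episode below 0.03 m and angle between each of twin, jar, cylinder's own z axis and vertical below 0.1 rad); the robot touches nothing.
It fails at once if a bystander (other bottle, jar or cylinder) is shifted by more than 30 mm or tipped (distance of any of twin, jar, cylinder from where it was at the start of the episode above 0.03 m or angle between any of twin, jar, cylinder's own z axis and vertical above 0.4 rad).
It fails at once if the bottle is rammed on the stand (contact force above 60 N) (contact force between bottle and stand above 60 N).
It fails at once if the bottle is dropped (it moves faster than 0.4 m/s with no finger touching it, as after a fall of about 8 mm) (linear speed of bottle above 0.4 m/s and contact force between bottle and the fingers below 0.2 N).
It also fails if it takes over 58 s, if anything falls off the work surface, if the arm or the gripper's body presses on something with over 40 N, if the wrist force passes 120 N, or if a joint passes its speed limit or range.

## Working session

There is one attempt and no reset: what is moved stays moved. The work goes in short steps, Python scripts to look and compute and a tool call to move; the robot and the scene stay as the last step left them, time stands still between calls to the robot, and variables do not carry over. Pictures are saved under pics/ and viewed, at most 10 in all, crops included, and the job is handed in when it is done.

Besides the shell and the picture viewer there is one more tool, called after "Call:" as name(argument=value, ...) on one line, values as JSON. send_rows: Moves the arm, as the interface text tells. Its arguments: {"type":"object","properties":{"translation":{"type":"array"},"dr":{"type":"array"},"hand":{"type":"number"}},"required":["translation","dr"]}

```bash
mkdir -p pics; ls
python3 - <<'E'
from bench import robot
import cv2, numpy as np
print(robot.state(), robot.tcp_to_grasp)
for n in ("side","top"):
    c=robot.read_camera(n); cv2.imwrite(f"pics/{n}0.png",c["color"]); print(n,c["K"].tolist(),np.round(c["extrinsics"],4).tolist(),[k for k in c])
c=robot.read_camera("wrist");cv2.imwrite("pics/wrist0.png",c["color"]);print(c["K"],c["hand_eye"])
E
```

```text
pics
{'time': 0.0, 'qpos': array([ 1.06908985e+00,  2.64781834e-01,  1.60538178e+00,  2.35049645e-05,
        1.27368780e+00, -3.68806840e-02]), 'joint_vel': array([-9.02776173e-04,  1.79569042e-03, -4.03732722e-04, -7.56776155e-06,
        2.08908472e-04, -1.76938136e-03]), 'effort': array([-2.33693763e-04, -5.15109408e+01, -3.67319870e+01, -3.70933076e-04,
        1.28739982e-02, -1.75140184e-05]), 'position': array([0.30221149, 0.60274943, 0.22993849]), 'orientation': array([-3.11301062e-04,  2.30329428e-01,  9.73112059e-01, -1.08568772e-03]), 'ft_force': array([-0.84390975,  0.40536565, -0.02803889]), 'wrist_torque': array([ 0.01131683, -0.01288105, -0.03069295]), 'finger_force': 0.0, 'finger_gap': 0.08510328086782738} 0.0187
side [[461.0502861548198, 0.0, 315.41696215891886], [0.0, 461.0502861548198, 203.24726186803818], [0.0, 0.0, 1.0]] [[-0.9884, 0.1192, -0.0943, 0.4625], [-0.1519, -0.7441, 0.6506, 0.6286], [0.0074, 0.6574, 0.7535, 0.8621], [0.0, 0.0, 0.0, 1.0]] ['color', 'K', 'extrinsics']
top [[502.2916143607808, 0.0, 323.84386660979317], [0.0, 502.2916143607808, 202.53811721132433], [0.0, 0.0, 1.0]] [[-0.0137, 0.9954, -0.0949, 0.44], [-0.9999, -0.0129, 0.0095, -0.028], [0.0083, 0.095, 0.9954, 1.1144], [0.0, 0.0, 0.0, 1.0]] ['color', 'K', 'extrinsics']
[[309.70691629   0.         319.85916421]
 [  0.         309.70691629 198.69866577]
 [  0.           0.           1.        ]] [[-8.17654791e-04  9.53563131e-01  3.01192110e-01  7.65742629e-02]
 [ 9.99999269e-01  1.04805114e-03 -6.03364856e-04 -8.50996189e-04]
 [-8.91011215e-04  3.01191396e-01 -9.53563291e-01 -1.42628918e-01]
 [ 0.00000000e+00  0.00000000e+00  0.00000000e+00  1.00000000e+00]]
```

View pics/side0.png

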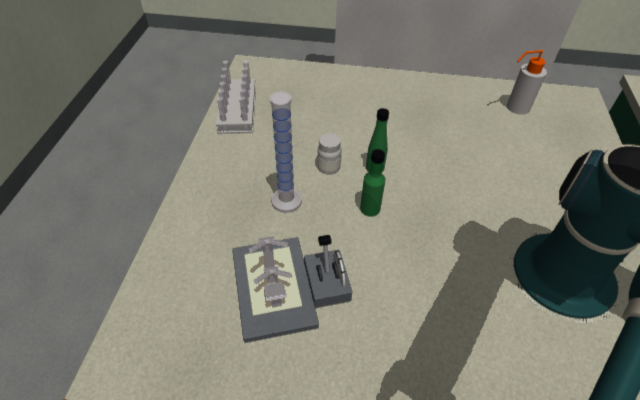

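View pics/top0.png

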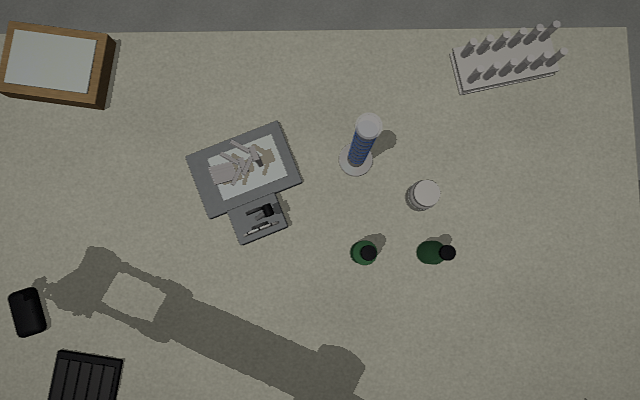

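The side view shows the square-shouldered bottle nearest, with its body around (372,195) and cap at (377,156). The sloping one is behind it at (380,140). In the top view the target is at (362,252), the twin at (432,252), the stand at (244,170) and the dimmer block at (260,218). Next I'll zoom in on the stand.

```bash
cat > h.py <<'E'
import cv2, numpy as np
from bench import robot
from scipy.spatial.transform import Rotation as R
def ray(c,uv):
    K=c["K"];E=c["extrinsics"];d=np.array([(uv[0]-K[0,2])/K[0,0],-(uv[1]-K[1,2])/K[1,1],-1]);d=E[:3,:3]@d
    return E[:3,3],d/np.linalg.norm(d)
def onz(c,uv,z):
    o,d=ray(c,uv);return o+d*(z-o[2])/d[2]
def proj(c,p):
    E=c["extrinsics"];q=E[:3,:3].T@(np.asarray(p)-E[:3,3]);K=c["K"]
    return np.array([K[0,2]+K[0,0]*q[0]/-q[2],K[1,2]+K[1,1]*q[1]/q[2]])
def tri(rays):
    A=np.zeros((3,3));b=np.zeros(3)
    for o,d in rays:
        M=np.eye(3)-np.outer(d,d);A+=M;b+=M@o
    return np.linalg.solve(A,b)
E
python3 - <<'E'
import cv2,numpy as np
t=cv2.imread("pics/top0.png");s=cv2.imread("pics/side0.png")
a=cv2.resize(t[115:250,180:310],None,fx=4,fy=4,interpolation=cv2.INTER_CUBIC)
cv2.imwrite("pics/ct.png",a)
b=cv2.resize(s[100:345,225:395],None,fx=2.4,fy=2.4,interpolation=cv2.INTER_CUBIC)
cv2.imwrite("pics/cs.png",b)
E
```

```text
(no output)
```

View pics/ct.png

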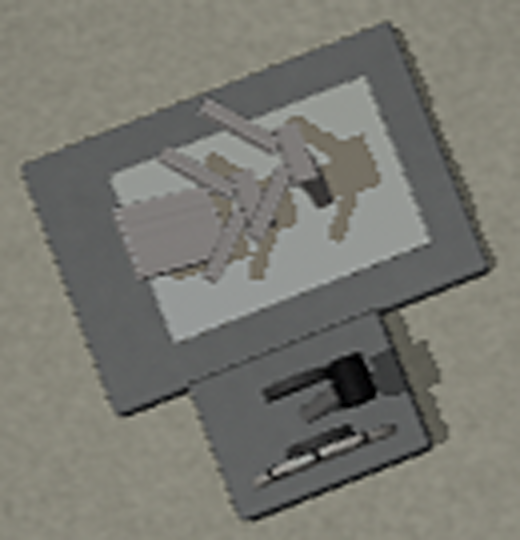

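View pics/cs.png

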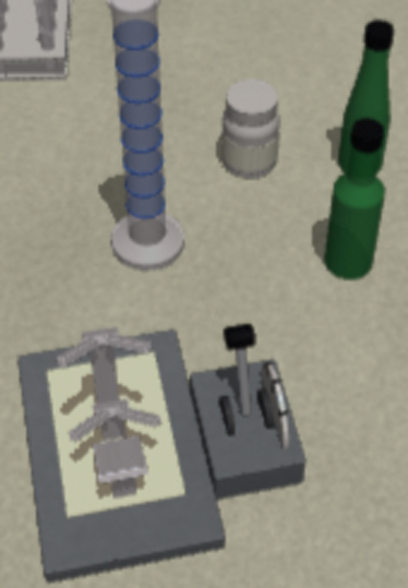

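Clear view: the near bottle has the square shoulders. The stand's top-face corners in the top crop are (24,164), (388,25), (490,266) and (121,410). The knob is at (352,380) in the top crop and (239,336) in the side crop.

Run:
```python
from h import *
T=robot.read_camera("top");S=robot.read_camera("side")
ft=lambda u,v:(u/4+180-.4,v/4+115-.4); fs=lambda u,v:(u/2.4+225-.3,v/2.4+100-.3)
C=np.array([onz(T,ft(*p),.022)[:2] for p in [(24,164),(388,25),(490,266),(121,408)]])
D=np.array([onz(S,fs(*p),.022)[:2] for p in [(45,568),(18,358),(178,332),(222,540)]])
for n,Q in (("top",C),("side",D)):
    e=Q-np.roll(Q,-1,0);print(n,Q.round(4).tolist(),np.linalg.norm(e,axis=1).round(4),Q.mean(0).round(4), np.degrees(np.arctan2(e[:,1],e[:,0])).round(1))
k=tri([ray(T,ft(352,380)),ray(S,fs(239,336))]);print("knob",k)
def caps(c):
    g=cv2.cvtColor(c["color"],cv2.COLOR_BGR2HSV)
    gm=cv2.inRange(g,(45,80,15),(85,255,255));
    n,l,st,ce=cv2.connectedComponentsWithStats(gm)
    print("green",[(st[i].tolist(),ce[i].round(1).tolist()) for i in range(1,n) if st[i,4]>40])
    bm=cv2.inRange(g,(0,0,0),(180,255,28))
    n,l,st,ce=cv2.connectedComponentsWithStats(bm)
    print("black",[(st[i].tolist(),ce[i].round(1).tolist()) for i in range(1,n) if 30<st[i,4]<600])
caps(T);caps(S)
# known-height checks
for uv in [(281.5,99)]: print("cyl rim side",onz(S,uv,.31))
print("cyl rim top",onz(T,(368.5,125.5),.31)," foot",onz(T,(355,162),.0), onz(S,(286.5,201),.01))
print("jar",onz(T,(427,194),.095),onz(S,(330,141),.095))
```

```text
top [[0.6518, 0.2642], [0.7274, 0.0639], [0.592, 0.0086], [0.5166, 0.2099]] [0.2142 0.1463 0.2149 0.1456] [0.622  0.1366] [ 110.7   22.2  -69.5 -158.1]
side [[0.653, 0.2621], [0.7298, 0.0655], [0.5888, 0.0127], [0.516, 0.216]] [0.2111 0.1506 0.2159 0.1445] [0.6219 0.1391] [ 111.4   20.5  -70.3 -161.4]
knob [0.52329758 0.07509985 0.11242454]
green [([351, 241, 26, 24, 320], [361.0, 252.2]), ([417, 241, 27, 23, 478], [429.5, 252.1])]
black [([260, 203, 14, 14, 113], [267.2, 209.7]), ([360, 245, 17, 16, 188], [368.1, 252.4]), ([439, 245, 17, 15, 203], [446.8, 252.2])]
green [([610, 91, 30, 54, 945], [625.2, 120.6]), ([361, 119, 26, 97, 1487], [374.4, 172.3])]
black [([378, 109, 10, 12, 105], [382.4, 114.7]), ([371, 150, 14, 14, 153], [377.3, 156.2]), ([560, 154, 27, 46, 266], [571.1, 175.7]), ([626, 227, 14, 16, 147], [633.0, 234.6]), ([319, 236, 11, 9, 86], [324.1, 240.0]), ([514, 256, 12, 33, 51], [517.5, 272.1]), ([630, 268, 10, 31, 203], [635.3, 285.8]), ([590, 317, 44, 83, 423], [611.5, 358.1])]
cyl rim side [ 0.63936094 -0.10785123  0.31      ]
cyl rim top [ 0.64218507 -0.11034842  0.31      ]  foot [ 0.63684386 -0.10988779  0.        ] [ 0.64052772 -0.10305093  0.01      ]
jar [ 0.55200631 -0.24895747  0.095     ] [ 0.55384292 -0.24385376  0.095     ]
```

Run:
```python
from h import *
T=robot.read_camera("top");S=robot.read_camera("side")
print("bottle cap",tri([ray(T,(368.1,252.4)),ray(S,(377.3,156.2))]),onz(T,(368.1,252.4),.181),onz(S,(377.3,156.2),.177))
print("twin",tri([ray(T,(446.8,252.2)),ray(S,(382.4,114.7))]),onz(T,(446.8,252.2),.181))
th=np.radians(110.8);u=np.array([np.cos(th),np.sin(th)]);v=np.array([-u[1],u[0]]);c0=np.array([.622,.138])
f=lambda p:np.round([(p[:2]-c0)@u,(p[:2]-c0)@v,p[2]],4)
ft=lambda a,b:(a/4+180-.4,b/4+115-.4)
print("knob T z=.103",f(onz(T,ft(352,380),.103)),"S",f(onz(S,(239/2.4+224.7,336/2.4+99.7),.103)))
print("dial ends",f(onz(T,ft(255,483),.05)),f(onz(T,ft(395,428),.05)))
print("lever foot",f(onz(T,ft(270,395),.05)))
print("block corners",[f(onz(T,ft(*p),.04)) for p in [(248,520),(430,448),(192,382),(378,312)]])
print("foot plate corners",[f(onz(T,ft(*p),.06)) for p in [(115,208),(138,278),(205,190),(222,255)]])
print("fork tips",[f(onz(T,ft(*p),z)) for p,z in [((163,153),.09),((213,278),.09),((205,103),.15),((258,200),.15)]])
print("cradle exp",c0+.045*u)
```

```text
bottle cap [ 0.43577002 -0.11792448  0.17693281] [ 0.43524801 -0.11751628  0.181     ] [ 0.43631542 -0.11786818  0.177     ]
twin [ 0.43358407 -0.26467269  0.17618257] [ 0.4336124  -0.26345708  0.181     ]
knob T z=.103 [-0.0229  0.114   0.103 ] S [-0.0307  0.1159  0.103 ]
dial ends [0.0477 0.1401 0.05  ] [-0.0314  0.1402  0.05  ]
lever foot [0.0239 0.0995 0.05  ]
block corners [array([0.0595, 0.1563, 0.04  ]), array([-0.0444,  0.1562,  0.04  ]), array([0.0613, 0.0764, 0.04  ]), array([-0.0449,  0.0777,  0.04  ])]
foot plate corners [array([ 0.0639, -0.0223,  0.06  ]), array([0.0656, 0.0172, 0.06  ]), array([ 0.0162, -0.0139,  0.06  ]), array([0.0201, 0.022 , 0.06  ])]
fork tips [array([ 0.0265, -0.033 ,  0.09  ]), array([0.0254, 0.0373, 0.09  ]), array([-0.008 , -0.0334,  0.15  ]), array([-0.0151,  0.0208,  0.15  ])]
cradle exp [0.60602019 0.18006716]
```

Call:
send_rows(translation=[[1.85, -4.4, 0], [1.85, -4.4, 0], [1.85, -4.4, 0], [1.85, -4.4, 0], [1.85, -4.4, 0], [1.85, -4.4, 0], [1.85, -4.4, 0], [1.85, -4.4, 0], [1.85, -4.4, 0], [1.85, -4.4, 0], [1.85, -4.4, 0], [1.85, -4.4, 0]], dr=[[0, 0, 4], [0, 0, 4], [0, 0, 4], [0, 0, 4], [0, 0, 4], [0, 0, 4], [0, 0, 4], [0, 0, 4], [0, 0, 4], [0, 0, 4], [0, 0, 4], [0, 0, 3.4]], hand=6)

```text
time: 1.55
position: [0.5251, 0.0735, 0.2317]
orientation: [0.001, -0.182, 0.983, 0.0]
ft_force: [0.6, 0.4, -0.1]
finger_gap: 0.0599
finger_force: 0.0
```

Run:
```python
from h import *
s=robot.state();print(s["position"],s["qpos"].round(3))
r=R.from_quat(np.roll(s["orientation"],-1)).as_matrix();print(r.round(3), np.degrees(np.arctan2(r[1,1],r[0,1])))
c=robot.read_camera("wrist");cv2.imwrite("pics/w1.png",c["color"])
```

```text
[0.52507065 0.07347917 0.23170531] [ 0.092 -0.012  1.912  0.     1.241 -1.844]
[[-0.934 -0.357  0.001]
 [-0.357  0.934  0.   ]
 [-0.001 -0.    -1.   ]] 110.91824443608583
```

View pics/w1.png

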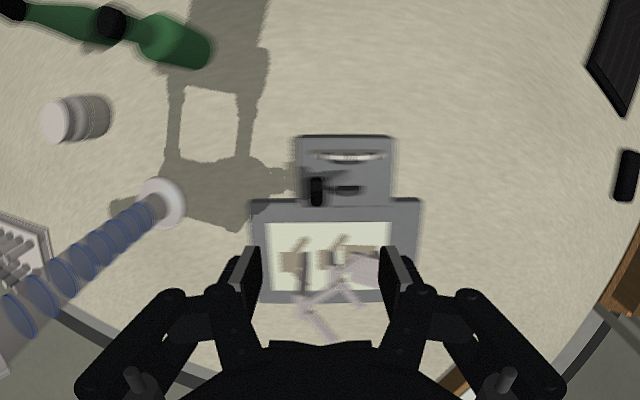

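The wrist view shows the black knob at (316,191), the dial centred near (348,155) and the block spanning x 296–395. I'll cast these.

```bash
cat >> h.py <<'E'
def wray(c,s,uv):
    K=c["K"];a=np.array([uv[0]-K[0,2],-(uv[1]-K[1,2])]);r=np.hypot(*a);t=r/K[0,0]
    d=np.array([*(a/r*np.sin(t)),-np.cos(t)]);H=c["hand_eye"]
    M=R.from_quat(np.roll(s["orientation"],-1)).as_matrix()
    return s["position"]+M@H[:3,3], M@H[:3,:3]@d
def wz(c,s,uv,z):
    o,d=wray(c,s,uv);return o+d*(z-o[2])/d[2]
th=np.radians(110.8);u=np.array([np.cos(th),np.sin(th)]);v=np.array([-u[1],u[0]]);c0=np.array([.622,.138])
f=lambda p:np.round([(p[:2]-c0)@u,(p[:2]-c0)@v,p[2]],4)
E
python3 - <<'E'
from h import *
s=robot.state();c=robot.read_camera("wrist")
for n,uv,z in [("knob",(316,191),.112),("dial L",(315,156),.05),("dial R",(384,156),.05),("blk",(296,138),.04),("blk",(393,137),.04),("base",(252,200),.022),("base",(420,200),.022)]: print(n,f(wz(c,s,uv,z)))
E
```

```text
knob [-0.0379  0.1146  0.112 ]
dial L [-0.04    0.1352  0.05  ]
dial R [0.034 0.136 0.05 ]
blk [-0.0607  0.1534  0.04  ]
blk [0.0453 0.1558 0.04  ]
base [-0.1175  0.077   0.022 ]
base [0.0889 0.0774 0.022 ]
```

Run:
```python
from h import *
s=robot.state();c=robot.read_camera("wrist");print(s["position"],s["time"])
g=c["color"].max(2)
m=(g<30).astype(np.uint8); m[:150]=0;m[225:]=0;m[:,:280]=0;m[:,380:]=0
n,l,st,ce=cv2.connectedComponentsWithStats(m)
for i in range(1,n):
    if st[i,4]>15: print(st[i],ce[i].round(1),f(wz(c,s,ce[i],.112)))
b=cv2.inRange(c["color"],(150,150,150),(255,255,255));
b[170:]=0;b[:135]=0;b[:,:290]=0;b[:,400:]=0
x,y,w,h=cv2.boundingRect(b[:, :]);print(x,y,w,h,b[:,:].sum()//255)
```

```text
[0.52644356 0.07035117 0.23164069] 1.65
[316 176  21  30 585] [326.2 190.8] [-0.0249  0.1149  0.112 ]
[345 186  25   3  34] [357.6 186.3] [0.0029 0.1189 0.112 ]
290 135 110 34 420
```

Call:
send_rows(translation=[[-0.3, 0.35, -2], [0, 0, -3], [0, 0, -3], [0, 0, -2.5], [0, 0, -1.6], [0, 0, -1], [0, 0, -0.5], [0, 0, 0], [0, 0, 0]], dr=[[0, 0, 0], [0, 0, 0], [0, 0, 0], [0, 0, 0], [0, 0, 0], [0, 0, 0], [0, 0, 0], [0, 0, 0], [0, 0, 0]])

```text
time: 2.6
position: [0.5223, 0.0793, 0.0963]
orientation: [0.001, -0.18, 0.984, -0.0]
ft_force: [-1.3, 0.0, -0.1]
finger_gap: 0.06
finger_force: 0.0
```

Call:
send_rows(translation=[[0, 0, 0], [0, 0, 0], [0, 0, 0], [0, 0, 0], [0, 0, 0]], dr=[[0, 0, 0], [0, 0, 0], [0, 0, 0], [0, 0, 0], [0, 0, 0]], hand=1.5)

```text
time: 3.1
position: [0.5226, 0.0783, 0.0967]
orientation: [0.001, -0.18, 0.984, -0.001]
ft_force: [-0.7, -3.1, 6.2]
finger_gap: 0.0183
finger_force: 56.5
```

Call:
send_rows(translation=[[-0.2, 0.45, 0.2], [-0.2, 0.45, 0.15], [-0.2, 0.45, 0.1], [-0.2, 0.45, 0.08], [-0.15, 0.45, 0.05], [-0.15, 0.45, 0.02], [0, 0, 0], [0, 0, 0], [0, 0, 0]], dr=[[0, 0, 0], [0, 0, 0], [0, 0, 0], [0, 0, 0], [0, 0, 0], [0, 0, 0], [0, 0, 0], [0, 0, 0], [0, 0, 0]])

```text
time: 4.0
position: [0.5131, 0.1038, 0.1046]
orientation: [0.002, -0.181, 0.983, -0.002]
ft_force: [-2.3, -9.1, 14.7]
finger_gap: 0.0182
finger_force: 61.6
```

Call:
send_rows(translation=[[0, 0.1, 0], [0, 0.1, 0], [0, 0, 0], [0, 0, 0]], dr=[[0, 0, 0], [0, 0, 0], [0, 0, 0], [0, 0, 0]])

```text
time: 4.4
position: [0.5128, 0.1046, 0.1046]
orientation: [0.002, -0.182, 0.983, -0.003]
ft_force: [-2.9, -11.2, 15.9]
finger_gap: 0.0177
finger_force: 61.7
```

Call:
send_rows(translation=[[0, 0, 0], [0, 0, 0], [0, 0, 0], [0, 0, 1], [0, 0, 2], [0, 0, 4], [0, 0, 4.5], [0, 0, 3], [0, 0, 1], [0, 0, 0], [0, 0, 0]], dr=[[0, 0, 0], [0, 0, 0], [0, 0, 0], [0, 0, 0], [0, 0, 0], [0, 0, 0], [0, 0, 0], [0, 0, 0], [0, 0, 0], [0, 0, 0], [0, 0, 0]], hand=5)

```text
time: 5.5
position: [0.5096, 0.1079, 0.2547]
orientation: [-0.001, -0.18, 0.984, 0.0]
ft_force: [-0.3, 0.2, -0.9]
finger_gap: 0.05
finger_force: 0.0
```

Run:
```python
from h import *
s=robot.state();c=robot.read_camera("wrist");print(s["position"],s["time"],s["qpos"].round(2))
g=c["color"].max(2)
m=(g<30).astype(np.uint8); m[:150]=0;m[240:]=0;m[:,:270]=0;m[:,390:]=0
n,l,st,ce=cv2.connectedComponentsWithStats(m)
for i in range(1,n):
    if st[i,4]>15: print(st[i],ce[i].round(1),f(wz(c,s,ce[i],.119)))
im=c["color"][90:230,250:410]; im=cv2.resize(im,None,fx=4,fy=4,interpolation=cv2.INTER_CUBIC);cv2.imwrite("pics/w2.png",im)
```

```text
[0.50962965 0.10786521 0.2547474 ] 5.5 [ 0.16 -0.04  1.9   0.    1.29 -1.77]
[303 175  29  29 560] [315.6 188.6] [0.007  0.1151 0.119 ]
```

View pics/w2.png

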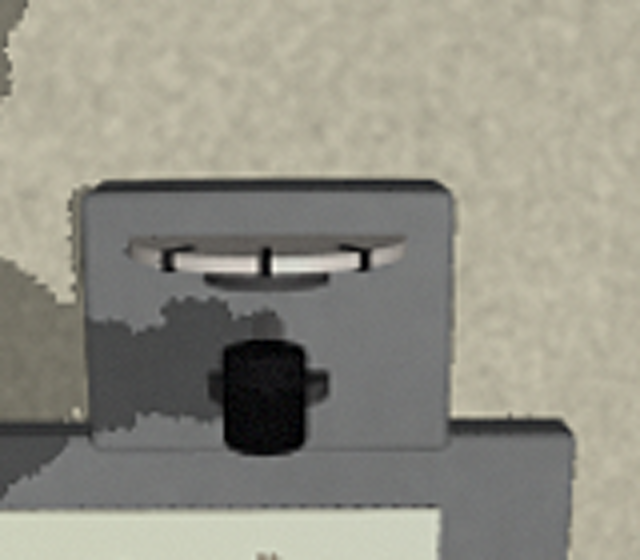

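The knob (264) lines up with the long middle mark (265), so the lever is straight up. Now the bottle: I'll come in tilted 45° from the +y side.

Call:
send_rows(translation=[[-0.8, -1.3, -0.4], [-0.8, -1.3, -0.4], [-0.8, -1.3, -0.4], [-0.8, -1.3, -0.4], [-0.8, -1.3, -0.4], [-0.8, -1.3, -0.4], [-0.8, -1.3, -0.4], [-0.8, -1.3, -0.4], [-0.8, -1.3, -0.4], [-0.8, -1.3, -0.4], [-0.8, -1.3, -0.4], [-0.8, -1.3, -0.4]], dr=[[0, 0, -7.5], [0, 0, -7.5], [0, 0, -7.5], [0, 0, -7.5], [0, 0, -7.5], [0, 0, -7.5], [0, 0, -7.5], [0, 0, -7.5], [0, 0, -7.5], [0, 0, -7.5], [0, 0, -7.5], [0, 0, -7.5]], hand=7.5)

```text
time: 6.75
position: [0.4126, -0.0483, 0.2056]
orientation: [-0.002, 0.57, 0.821, -0.001]
ft_force: [0.2, 0.0, 0.1]
finger_gap: 0.0751
finger_force: 0.0
```

Call:
send_rows(translation=[[0, 0, 0], [0, 0, 0], [0, 0, 0], [0, 0, 0], [0, 0, 0], [0, 0, 0], [0, 0, 0], [0, 0, 0], [0, 0, 0], [0, 0, 0], [0, 0, 0], [0, 0, 0]], dr=[[-4.68, -1.78, 0], [-4.68, -1.78, 0], [-4.68, -1.78, 0], [-4.68, -1.78, 0], [-4.68, -1.78, 0], [-4.68, -1.78, 0], [-4.68, -1.78, 0], [-4.68, -1.78, 0], [-4.68, -1.78, 0], [0, 0, 0], [0, 0, 0], [0, 0, 0]])

```text
time: 7.95
position: [0.4145, -0.0484, 0.208]
orientation: [0.315, 0.525, 0.76, -0.217]
ft_force: [1.1, -0.6, -0.0]
finger_gap: 0.075
finger_force: 0.0
```

```bash
cat > p.py <<'E'
from h import *
s=robot.state();M=R.from_quat(np.roll(s["orientation"],-1)).as_matrix()
print(s["position"].round(4),s["time"],s["qpos"].round(2),s["joint_vel"].round(2));print(M.round(3))
E
python3 p.py
```

```text
[ 0.4145 -0.0484  0.208 ] 7.95 [ 0.44 -0.21  2.34 -0.84  1.24  0.46] [-0.01 -0.01 -0.01 -0.    0.    0.01]
[[-0.251  0.935  0.251]
 [ 0.661  0.354 -0.661]
 [-0.707  0.    -0.707]]
```

Call:
send_rows(translation=[[-0.1, -0.1, -1.5], [-0.1, -0.1, -1.5], [-0.1, -0.1, -1.5], [-0.05, -0.1, -1.5], [0, -0.05, -1.0], [0, 0, -0.6], [0, 0, 0], [0, 0, 0]], dr=[[0, 0, 0], [0, 0, 0], [0, 0, 0], [0, 0, 0], [0, 0, 0], [0, 0, 0], [0, 0, 0], [0, 0, 0]])

```text
time: 8.75
position: [0.4113, -0.0526, 0.1324]
orientation: [0.316, 0.525, 0.76, -0.217]
ft_force: [-0.4, -0.2, -0.7]
finger_gap: 0.0754
finger_force: 0.0
```

```bash
python3 p.py
python3 - <<'E'
from h import *
s=robot.state();c=robot.read_camera("wrist");cv2.imwrite("pics/w3.png",c["color"])
E
```

```text
[ 0.4113 -0.0526  0.1324] 8.75 [ 0.43 -0.09  2.41 -0.91  1.11  0.61] [ 0.   -0.01 -0.01 -0.    0.   -0.  ]
[[-0.25   0.935  0.252]
 [ 0.66   0.355 -0.662]
 [-0.708  0.001 -0.706]]
```

View pics/w3.png

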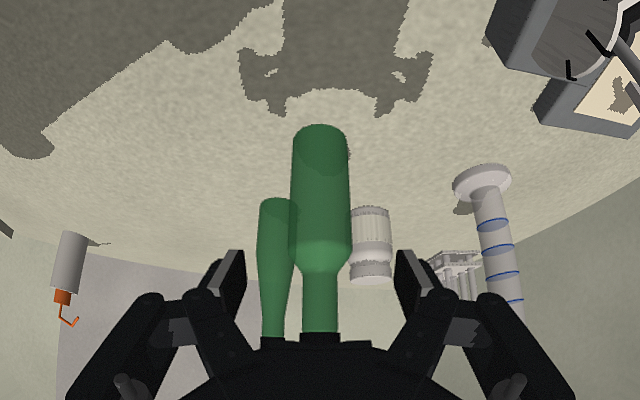

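The view shows the square-shouldered bottle at x≈320, midway between the pads. I'll drive in along the tool axis and grip.

Call:
send_rows(translation=[[0.5, -1.3, -1.4], [0.5, -1.3, -1.4], [0.5, -1.3, -1.4], [0.5, -1.3, -1.4], [0.4, -1.1, -1.2], [0.3, -0.8, -0.9], [0.2, -0.5, -0.5], [0.07, -0.34, -0.3], [0, 0, 0], [0, 0, 0]], dr=[[0, 0, 0], [0, 0, 0], [0, 0, 0], [0, 0, 0], [0, 0, 0], [0, 0, 0], [0, 0, 0], [0, 0, 0], [0, 0, 0], [0, 0, 0]])

```text
time: 9.8
position: [0.4411, -0.1318, 0.0477]
orientation: [0.316, 0.525, 0.76, -0.217]
ft_force: [-0.3, 0.0, 0.1]
finger_gap: 0.0749
finger_force: 0.0
```

```bash
python3 p.py
```

```text
[ 0.4411 -0.1318  0.0477] 9.8 [ 0.2   0.09  2.45 -1.16  0.87  0.75] [ 0.01 -0.    0.    0.    0.    0.  ]
[[-0.25   0.935  0.252]
 [ 0.661  0.355 -0.662]
 [-0.708  0.002 -0.706]]
```

Call:
send_rows(translation=[[0, 0, 0], [0, 0, 0], [0, 0, 0], [0, 0, 0], [0, 0, 0], [0, 0, 0]], dr=[[0, 0, 0], [0, 0, 0], [0, 0, 0], [0, 0, 0], [0, 0, 0], [0, 0, 0]], hand=4.3)

```text
time: 10.4
position: [0.4412, -0.132, 0.048]
orientation: [0.316, 0.525, 0.76, -0.217]
ft_force: [-2.0, 2.1, 7.2]
finger_gap: 0.0485
finger_force: 62.8
```

Call:
send_rows(translation=[[0, 0, 0.5], [0, 0, 1], [0, 0, 2], [0, 0, 2.5], [0, 0, 2.5], [0, 0, 2.5], [0, 0, 2], [0, 0, 1], [0, 0, 0.5], [0, 0, 0], [0, 0, 0]], dr=[[0, 0, 0], [0, 0, 0], [0, 0, 0], [0, 0, 0], [0, 0, 0], [0, 0, 0], [0, 0, 0], [0, 0, 0], [0, 0, 0], [0, 0, 0], [0, 0, 0]])

```text
time: 11.5
position: [0.4398, -0.132, 0.1908]
orientation: [0.315, 0.525, 0.76, -0.218]
ft_force: [0.5, 0.0, -4.6]
finger_gap: 0.0486
finger_force: 62.6
```

```bash
python3 p.py
```

```text
[ 0.4398 -0.132   0.1908] 11.5 [ 0.2  -0.2   2.37 -0.93  1.06  0.35] [-0.    0.01  0.   -0.    0.   -0.  ]
[[-0.252  0.935  0.25 ]
 [ 0.661  0.355 -0.662]
 [-0.707 -0.001 -0.707]]
```

Call:
send_rows(translation=[[0, 0.5, 1], [0, 1.5, 1.5], [0, 2.5, 1.5], [0, 2.5, 1.5], [0, 2.5, 1], [0, 2.5, 0.5], [0, 2.5, 0], [0, 2.5, 0], [0, 2.5, 0], [0, 2, 0], [0, 1.5, 0], [0, 0.5, 0]], dr=[[0, 0, 0], [1.4, 0.53, 0], [2.8, 1.06, 0], [2.8, 1.06, 0], [2.8, 1.06, 0], [2.8, 1.06, 0], [2.8, 1.06, 0], [2.8, 1.06, 0], [2.8, 1.06, 0], [2.8, 1.06, 0], [2.8, 1.06, 0], [1.45, 0.58, 0]])

```text
time: 12.7
position: [0.4408, 0.104, 0.2624]
orientation: [0.107, 0.563, 0.816, -0.074]
ft_force: [0.4, 0.6, -3.7]
finger_gap: 0.0484
finger_force: 62.8
```

Call:
send_rows(translation=[[0.5, 0.4, 0], [1.5, 1.2, 0], [2, 1.6, 0], [2, 1.6, 0], [2, 1.6, 0], [2, 1.6, 0], [2, 1.6, 0], [1.5, 1.2, 0], [1, 0.8, 0], [0.5, 0.5, 0], [0, 0, 0], [0, 0, 0]], dr=[[0, 0, 0], [0, 0, 0], [0, 0, 0], [0, 0, 0], [0, 0, 0], [0, 0, 0], [0, 0, 0], [0, 0, 0], [0, 0, 0], [0, 0, 0], [0, 0, 0], [0, 0, 0]])

```text
time: 13.9
position: [0.5902, 0.2235, 0.2621]
orientation: [0.108, 0.563, 0.816, -0.075]
ft_force: [-0.1, -0.5, -4.0]
finger_gap: 0.0485
finger_force: 62.9
```

```bash
python3 p.py
python3 - <<'E'
from h import *
a=robot.read_camera("side")["color"];cv2.imwrite("pics/s3.png",cv2.resize(a[90:350,190:450],None,fx=2.2,fy=2.2))
E
```

```text
[0.5902 0.2235 0.2621] 13.9 [ 0.47  0.18  1.67 -0.27  1.33  0.17] [-0.   -0.01  0.01 -0.   -0.   -0.  ]
[[-0.342  0.935  0.092]
 [ 0.903  0.354 -0.244]
 [-0.26  -0.001 -0.966]]
```

View pics/s3.png

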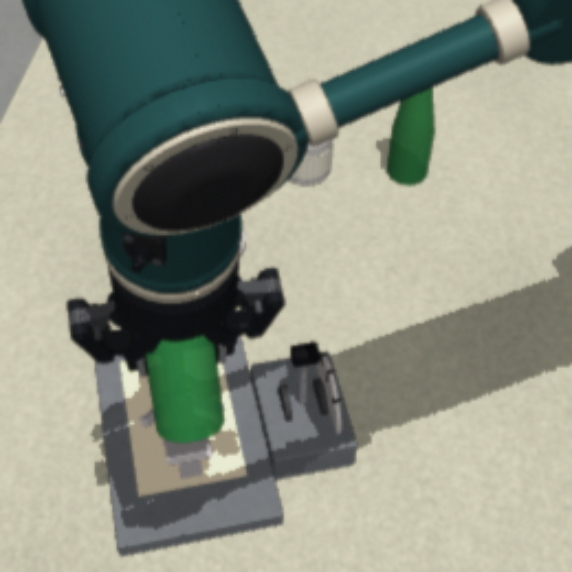

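The bottle is held with the expected lean. Before lowering, I'll check for slip by comparing the predicted base rim with the green mask.

Run:
```python
from h import *
s=robot.state();M=R.from_quat(np.roll(s["orientation"],-1)).as_matrix()
M0=np.array([[-.25,.935,.252],[.661,.355,-.662],[-.708,.002,-.706]])
B=s["position"]+M@M0.T@np.array([.4355-.4412,-.1177+.132,-.048]); A=M@M0.T@np.array([0,0,1.])
print("base",B.round(4),"stand",f(B),"axis",A.round(3))
e1=np.cross(A,[1,0,0]);e1/=np.linalg.norm(e1);e2=np.cross(A,e1)
S=robot.read_camera("side")
pts=np.array([proj(S,B+h*A+.025*(np.cos(t)*e1+np.sin(t)*e2)) for h in (0,.03) for t in np.linspace(0,6.28,40)])
g=cv2.cvtColor(S["color"],cv2.COLOR_BGR2HSV);m=cv2.inRange(g,(45,80,15),(85,255,255));m[:235]=0;m[:,:240]=0;m[:,310:]=0
x,y,w,h=cv2.boundingRect(m);print("mask L,R,bottom",x,x+w,y+h,"pred",pts[:,0].min(),pts[:,0].max(),pts[:,1].max())
for r in (250,265,275): q=np.where(m[r])[0];print(r,q.min(),q.max())
ax=np.array([proj(S,B+h*A) for h in (0,.06)]);print("axis px",ax)
```

```text
base [0.5765 0.2582 0.2284] stand [ 1.285e-01 -2.000e-04  2.284e-01] axis [ 0.179 -0.467  0.866]
mask L,R,bottom 256 291 291 pred 258.3016222728903 292.44546219101454 292.01340568660504
250 256 288
265 258 289
275 260 290
axis px [[276.73428048 283.7584256 ]
 [271.75522218 249.44681258]]
```

Call:
send_rows(translation=[[0, -0.05, -0.7], [0, -0.05, -1.5], [0, -0.05, -2], [0, -0.05, -2], [0, -0.05, -1.8], [0, 0, -1.3], [0, 0, -0.8], [0, 0, -0.4], [0, 0, 0], [0, 0, 0]], dr=[[0, 0, 0], [0, 0, 0], [0, 0, 0], [0, 0, 0], [0, 0, 0], [0, 0, 0], [0, 0, 0], [0, 0, 0], [0, 0, 0], [0, 0, 0]])

```text
time: 15.0
position: [0.5914, 0.2218, 0.1582]
orientation: [0.108, 0.563, 0.816, -0.074]
ft_force: [-0.2, -0.6, -4.4]
finger_gap: 0.0486
finger_force: 62.8
```

Call:
send_rows(translation=[[0.2, -0.5, -0.3], [0.4, -1.0, -0.65], [0.5, -1.4, -0.9], [0.5, -1.4, -0.85], [0.45, -1.3, -0.8], [0.35, -0.9, -0.55], [0.2, -0.6, -0.35], [0.1, -0.4, -0.25], [0, 0, 0], [0, 0, 0]], dr=[[0, 0, 0], [0, 0, 0], [0, 0, 0], [0, 0, 0], [0, 0, 0], [0, 0, 0], [0, 0, 0], [0, 0, 0], [0, 0, 0], [0, 0, 0]])

```text
time: 16.0
position: [0.6179, 0.1468, 0.1111]
orientation: [0.108, 0.563, 0.816, -0.074]
ft_force: [0.6, 0.0, -3.8]
finger_gap: 0.0481
finger_force: 62.9
```

Call:
send_rows(translation=[[0.04, -0.08, -0.05], [0.04, -0.08, -0.05], [0.04, -0.08, -0.05], [0.04, -0.08, -0.05], [0.04, -0.08, -0.05], [0.03, -0.08, -0.05], [0, 0, 0]], dr=[[0, 0, 0], [0, 0, 0], [0, 0, 0], [0, 0, 0], [0, 0, 0], [0, 0, 0], [0, 0, 0]])

```text
time: 16.7
position: [0.6203, 0.1418, 0.1079]
orientation: [0.108, 0.563, 0.816, -0.074]
ft_force: [-0.7, 0.7, -3.8]
finger_gap: 0.0486
finger_force: 62.9
```

Call:
send_rows(translation=[[0.03, -0.08, -0.05], [0.03, -0.08, -0.05], [0, 0, 0]], dr=[[0, 0, 0], [0, 0, 0], [0, 0, 0]])

```text
time: 17.0
position: [0.6211, 0.1414, 0.1075]
orientation: [0.108, 0.563, 0.816, -0.073]
ft_force: [-0.9, 4.8, -1.5]
finger_gap: 0.0481
finger_force: 63.4
```

Call:
send_rows(translation=[[-0.03, 0.07, -0.13], [-0.03, 0.07, -0.13], [-0.03, 0.07, -0.13], [-0.03, 0.07, -0.13], [-0.02, 0.05, -0.09], [0, 0, 0]], dr=[[0, 0, 0], [0, 0, 0], [0, 0, 0], [0, 0, 0], [0, 0, 0], [0, 0, 0]])

```text
time: 17.6
position: [0.6201, 0.1441, 0.1024]
orientation: [0.109, 0.563, 0.816, -0.073]
ft_force: [-1.8, 3.8, 5.7]
finger_gap: 0.0485
finger_force: 63.9
```

Call:
send_rows(translation=[[-0.02, 0.05, -0.09], [0, 0, 0]], dr=[[0, 0, 0], [0, 0, 0]])

```text
time: 17.8
position: [0.62, 0.1446, 0.1015]
orientation: [0.109, 0.563, 0.816, -0.073]
ft_force: [-3.7, 4.1, 5.8]
finger_gap: 0.0484
finger_force: 63.9
```

Call:
send_rows(translation=[[-0.02, 0.05, -0.09], [0, 0, 0]], dr=[[0, 0, 0], [0, 0, 0]])

```text
time: 18.0
position: [0.6198, 0.1451, 0.1006]
orientation: [0.109, 0.563, 0.816, -0.073]
ft_force: [-1.7, 4.6, 5.6]
finger_gap: 0.0482
finger_force: 64.0
```

Call:
send_rows(translation=[[-0.02, 0.05, -0.09], [0, 0, 0]], dr=[[0, 0, 0], [0, 0, 0]])

```text
time: 18.2
position: [0.6197, 0.1455, 0.0998]
orientation: [0.109, 0.563, 0.816, -0.073]
ft_force: [-2.3, 4.8, 5.8]
finger_gap: 0.0487
finger_force: 64.0
```

Call:
send_rows(translation=[[-0.01, 0.03, -0.05], [0, 0, 0]], dr=[[0, 0, 0], [0, 0, 0]])

```text
time: 18.4
position: [0.6197, 0.1454, 0.0999]
orientation: [0.109, 0.563, 0.816, -0.074]
ft_force: [-3.8, 1.8, 7.3]
finger_gap: 0.0482
finger_force: 64.2
```

Call:
send_rows(translation=[[-0.01, 0.03, -0.05], [0, 0, 0]], dr=[[0, 0, 0], [0, 0, 0]])

```text
time: 18.6
position: [0.6197, 0.1454, 0.0998]
orientation: [0.109, 0.563, 0.816, -0.074]
ft_force: [-2.5, 1.5, 9.4]
finger_gap: 0.0484
finger_force: 64.4
```

Call:
send_rows(translation=[[0, 0, 0], [0, 0, 0], [0, 0, 0], [0, 0, 0], [0, 0, 0]], dr=[[0, 0, 0], [0, 0, 0], [0, 0, 0], [0, 0, 0], [0, 0, 0]], hand=6.2)

```text
time: 19.1
position: [0.6183, 0.1453, 0.0966]
orientation: [0.108, 0.563, 0.816, -0.075]
ft_force: [0.0, 0.5, 0.7]
finger_gap: 0.0621
finger_force: 0.0
```

```bash
python3 p.py
python3 - <<'E'
from h import *
c=robot.read_camera("wrist");cv2.imwrite("pics/w4.png",c["color"])
E
```

```text
[0.6183 0.1453 0.0966] 19.1 [ 0.33  0.31  1.84 -0.31  1.01  0.14] [ 0. -0. -0.  0.  0. -0.]
[[-0.342  0.935  0.092]
 [ 0.903  0.354 -0.243]
 [-0.26  -0.    -0.966]]
```

View pics/w4.png

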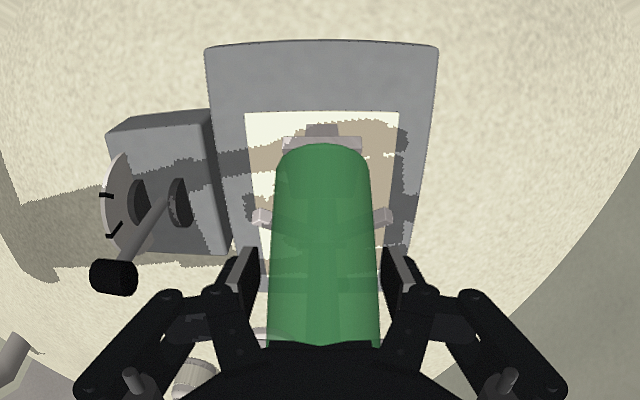

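The bottle is resting on both forks with its base on the foot plate and the fingers are clear. Retreating along the open side.

Call:
send_rows(translation=[[-0.15, 0.4, 0.25], [-0.3, 0.8, 0.5], [-0.6, 1.6, 1.0], [-0.6, 1.6, 1.0], [-0.9, 2.4, 1.5], [-0.9, 2.4, 1.5], [-0.6, 1.6, 1.5], [-0.3, 1, 2], [0, 0, 2], [0, 0, 1], [0, 0, 0], [0, 0, 0]], dr=[[0, 0, 0], [0, 0, 0], [0, 0, 0], [0, 0, 0], [0, 0, 0], [0, 0, 0], [0, 0, 0], [0, 0, 0], [0, 0, 0], [0, 0, 0], [0, 0, 0], [0, 0, 0]])

```text
time: 20.35
position: [0.5746, 0.2638, 0.2194]
orientation: [0.108, 0.563, 0.816, -0.074]
ft_force: [-0.7, -0.2, -0.5]
finger_gap: 0.062
finger_force: 0.0
```

```bash
python3 p.py
python3 - <<'E'
from h import *
s=robot.state();c=robot.read_camera("wrist")
O=np.array([*(c0+.045*u),.065]);A=np.array([.1775,-.4675,.866])
W=c["color"][20:380,60:580];T=robot.read_camera("top")
t=T["color"]
cv2.imwrite("pics/f.png",np.vstack([W[:280],cv2.resize(t[110:250,160:420],(520,280),interpolation=cv2.INTER_CUBIC)]))
print("expected top px: base",proj(T,O),"cap top",proj(T,O+.186*A))
E
```

```text
[0.5746 0.2638 0.2194] 20.35 [ 0.53  0.22  1.7  -0.27  1.27  0.26] [-0.01  0.02  0.02 -0.   -0.   -0.  ]
[[-0.342  0.935  0.093]
 [ 0.903  0.355 -0.243]
 [-0.26   0.001 -0.966]]
expected top px: base [219.93686747 172.70327377] cap top [250.82738564 140.08649492]
```

View pics/f.png

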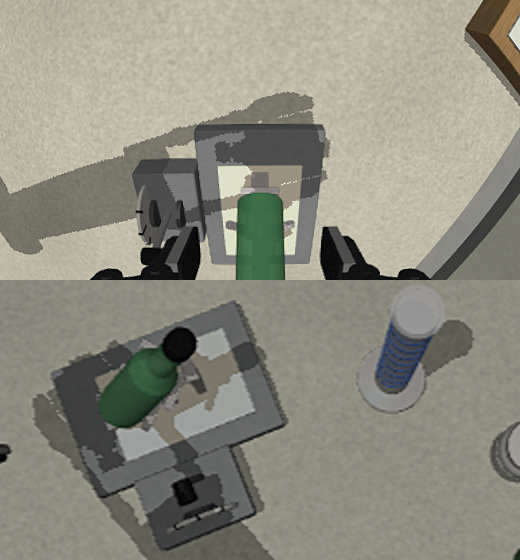

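The bottle is seated: its cap is at (250,142) in the top view, against (251,140) expected. The lever is straight up and the robot is clear of everything, so I'm handing in.

```bash
python3 -c "
from bench import robot
print(robot.sign_off())"
```

```text
the job is handed in; nothing more can be done
None
```

I handed the job in at about 20 s. The square-shouldered bottle lies on both forks with its base on the foot plate, the dimmer lever is straight up at the half-light mark, and I did not touch the other bottle, jar or cylinder; sign-off returned no verdict.

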